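Lock the training ear into its clamp stand

ROBOT

A 7-joint arm with a two-finger parallel gripper is mounted at the origin on the work surface. World frame = base frame: x ahead of the robot, y to its left, z up, the work surface at z = 0. Lengths are in m, angles in degrees, forces in N, time in s.
With the tool pointing down it reaches from about 0.425 to 0.875 m from the base axis. Payload 8.4 kg.
Tool frame: the origin (TCP) lies midway between the tips of the shut fingers; the grasp point (between the pads) lies 19 mm behind it; z points along the fingers, y is the line along which they close (so a half turn about z gives the same grasp; the last joint's range is limited). The gripper opens to 85 mm and grips with 20 to 120 N. Pads are 22 mm wide; open, the fingers measure 114 mm over their backs; the gripper's body (76 mm by 85 mm) begins 54 mm behind the grasp point. The pads swing forward as they close: fully open they stand 13 mm farther back than shut.
Start: joints at [60.264, 19.091, 2.286, 83.961, -0.768, 76.965, -3.352], TCP at [0.265, -0.594, 0.231] pointing down, gripper open.
Joint ranges: [-147.57, 147.57], [-21.85, 119.76], [-74.77, 79.35], [14.55, 137.4], [-85.83, 265.84], [4.83, 119.75], [-152.11, 152.11]. Speed limits (degrees/s): [127.2, 127.2, 159.86, 159.86, 180, 180, 180].

INTERFACE

Orientations are given as a 3x3 rotation matrix whose columns are the frame's x, y, z axes.
In Python, from plant import r gives the robot as it stands. The module is installed in compiled form; this text tells all that it offers.
- The arm moves only by the tool carry_out, never from a script. Its arguments are lists of equal length, an entry for each row: "hand": the opening, from -1 (shut) to 1 (fully open), so that 0 is half open; "delta_pos": the shift along the tool's x, y, z in mm, a list of three; "spin": the turn about the tool's z in degrees. A call has exactly 10 rows; each row shifts and turns the commanded pose from where the row before left it, along the tool's axes as they then stand; what a row does not reach is not made up. A row lasts 1/10 s, in which the tool goes at most 50 mm and 8.59 degrees, less where a joint would pass 70% of its speed; a pose out of reach is approached as far as the arm can. A call with a gripper value outside its range is refused whole. The fingers move at their own pace and stop on an object; "force" is the grip in N (left out, the last holds). Time passes only in rows, so rows that do not move let the fingers close, or fill a call up. It gives the time, the measured TCP pose, the force, the opening and the grip force at its end, in the units of the state.
- r.read_state(): the state, without advancing time (a new reading comes with each control period).
- r.read_camera(name): name is "scene" or "top" or "wrist"; returns a dict with "frame" (400x640x3 uint8, red, green, blue), "K" (3x3 intrinsics, pixels), "R" (3x3) and "t" (3): a world point X has camera coordinates R X + t; the wrist camera has in their place "tool_from_camera" (4x4, takes a point from camera to tool coordinates, whose origin is the TCP and whose axes are the flange's). Camera axes: x right, y down, z forward; pixel columns grow to the right and rows downward; lengths in m; the calibration is good to about 2 mm. A picture is of the moment at which its call begins: read the wrist's pose just before it. There is no depth.
- r.close_job(): hands the job in; it is judged then, once.
The state is a dict: "time_s": time; "qpos": joint angles; "joint_velocities": joint speeds; "joint_efforts": joint torques, N m; "tcp_pos": TCP position; "tcp_rot": TCP orientation; "wrist_force": force on the tool from outside, world axes, zero at the start; "torque": the same for the moment, N m; "grip_width": finger opening in m; "finger_force": force on a finger pad.
Only numpy, scipy, OpenCV 4.12 (cv2) and the standard library are available. Lean on these libraries where they do the work, as an engineer would, in place of code of your own. Each camera call takes 0.05 s, during which the arm holds its last target. There are 200 camera calls.

TASK

Set the clear training ear flat into the aluminium cradle of the clamp stand, its bare ledge next to the black ribbed knob, and let go of it. Then turn the knob by its lever, anticlockwise seen from above, so that it climbs its cam and drops into the low notch, clamping the ledge. Where the notch lies is not known, so feel for it and do not force the handle once it has dropped, and leave the other instruments undisturbed.

Things in the scene. Friction and masses are not known exactly. Their poses are not given: they have to be found in the camera images.
- stand: fixed clamp stand, grey base 130 x 230 x 12 mm. Origin: at bench height on the handle's upright turning axis; z up, y towards the cradle. A chrome column rises on the axis to 109 mm above the bench.
- cradle (a point): middle of the cradle's flat bed (stand frame 0, 104, 12 mm). Low aluminium walls round it, their lips flared outwards and 24 mm above the bench, leave an opening of 86 mm (stand's x) by 106 mm (y).
- handle (a joint): turning angle of the black handle about the stand's axis, rad, growing anticlockwise seen from above; open at 0 to 0.3 at the start. The handle is a ribbed knob 80 mm wide with a lever; 45 to 73 mm above the bench when open. In the stand's frame the lever's grip stands at the angle 2.912 + joint, anticlockwise from +x.
- column_top (a point): top of the chrome column on the handle's axis (stand frame 0, 0, 109 mm). Opposite the lever a chrome arm carries the rubber clamp foot, 70 mm from the axis, underside 26 mm above the bench when open; once locked it presses on the ear's ledge (22 mm above the bench). The lever's upright round grip, 85 mm from the axis, is 18 mm thick, free from 69 to 112 mm above the bench when open.
- cam (a point): on the axis, 18 mm above the bench, amid the brass cam collar under the knob. A steel pin under the lever rides on it, 30 mm from the axis: level track, ramp (7 mm up over 0.55 rad), level crest of 0.1 rad, sharp drop of 11 mm into the notch, in which the handle runs ahead 0.1 rad. The collar's setting is not measured: the notch's middle lies anywhere from 1.4 to 2.2 rad of joint handle.
- notch_height (a point): on the axis, 22 mm above the bench: height of the pin's centre once locked (26 mm when open, 33 mm on the crest). A spring presses the handle down, 12 N when open, 0.5 N more per mm of lift; climbing takes 2 to 4 N of push at the grip. In the notch the pin has 0.03 rad of play each way, then meets a rubber-faced end wall; a push there loads the pin 2.8-fold, over 45 N is forcing it.
- ear: loose clear training ear, 0.2 to 0.4 kg. White base plate 80 (x) by 100 (y) by 10 mm; on it a clear slab 24 (x) by 64 mm (y), centred at y = +18 mm, its outer ear sticking out 9 mm on the +x face, up to 76 mm high. Origin: centre of the plate's underside, z up. Seated, its axes run along the stand's and its origin lies at cradle.
- ear_ledge (a point): middle of the bare ledge for the clamp foot on the ear's base plate (y = -50 to -14 mm), on its upper face (ear frame 0, -32, 10 mm). Seated it lies next to the knob, at x = 0, y = 72 mm in the stand's frame.
- ear_rail (a point): centre of the top of the ear's white carrying rail (ear frame 0, 18, 105 mm), to be gripped across its 24 mm (ear's x); the rail is 64 mm long (ear's y), 20 mm high, flush with the slab below
- otoscope: bystander: chrome otoscope lying on its side, 160 mm long (x), handle 28 mm thick; origin under its middle
- magnifier: bystander: white plastic magnifier lens lying flat, lens 88 mm across, 9 mm thick; origin under the lens centre, handle along -x
- speculum_a: bystander: yellow plastic speculum cone standing on its wide end, 17 mm wide, 34 mm tall; origin under its centre
- speculum_b: bystander: the other yellow speculum, the same
- ear_hook: bystander: steel ear hook probe lying flat, 155 mm long (x), 7 mm thick; origin under its middle
- tuning_fork: bystander: aluminium tuning fork lying flat, 185 mm long (x), 8 mm thick; origin under its middle
Things that resemble listed ones, but are neither listed nor needed, are in the scene too. What is shaped like the ear but pink or yellow is not meant.

How it is judged (in metres and radians):
On the way, in this order (a step that is already met when the one before it is completed fails the run):
1. the ear lies flat in the cradle, ledge next to the knob, and is let go (x of ear in the frame of stand between -0.006 and 0.006 m and y of ear in the frame of stand between 0.098 and 0.11 m and x of ear_ledge in the frame of stand between -0.007 and 0.007 m and y of ear_ledge in the frame of stand between 0.065 and 0.079 m and z of ear in the frame of stand below 0.0145 m and angle between ear's own z axis and vertical below 0.05 rad and contact force between the fingers and ear below 0.05 N and linear speed of ear below 0.02 m/s), for 0.2 s.
2. the handle has climbed its cam (lifted more than 5 mm) (height (world z) of cam_pin above 0.031 m), for 0.02 s.
At the end, for the whole second after the job is handed in: The ear lies flat and still in the cradle (origin within 6 mm of its centre in x and y, under 2.5 mm above the bed; ledge next to the knob within 7 mm; tilt under 0.05 rad), the handle rests in the low notch (pin below 24 mm, angle over 1.2 rad) and its foot presses on the ear with over 4 N (x of ear in the frame of stand between -0.006 and 0.006 m and y of ear in the frame of stand between 0.098 and 0.11 m and x of ear_ledge in the frame of stand between -0.007 and 0.007 m and y of ear_ledge in the frame of stand between 0.065 and 0.079 m and z of ear in the frame of stand below 0.0145 m and angle between ear's own z axis and vertical below 0.05 rad and height (world z) of cam_pin below 0.024 m and contact force between handle_foot and ear above 4 N and value of joint handle above 1.2 rad and velocity of joint handle between -0.05 and 0.05 rad/s and linear speed of ear below 0.01 m/s); the robot touches nothing.
It fails at once if the handle is forced: more than 45 N on the cam pin (contact force between cam_pin and anything else above 45 N).
It fails at once if another instrument is shifted by more than 20 mm (distance of any of otoscope, magnifier, speculum_a, speculum_b, ear_hook, tuning_fork from where it was at the start of the episode above 0.02 m).
It also fails if it takes over 72 s, if anything falls off the work surface, if the arm or the gripper's body presses on something with over 40 N, if the wrist force passes 120 N, or if a joint passes its speed limit or range.

## Working session

There is one attempt and no reset: what is moved stays moved. The work goes in short steps, Python scripts to look and compute and a tool call to move; the robot and the scene stay as the last step left them, time stands still between calls to the robot, and variables do not carry over. Pictures are saved under pics/ and viewed, at most 10 in all, crops included, and the job is handed in when it is done.

Besides the shell and the picture viewer there is one more tool, called after ">>>" by a JSON object that holds its "method" and its "body", one argument or row to a line. carry_out: Moves the arm, as the interface text tells. Its arguments: {"type":"object","properties":{"hand":{"type":"array","items":{"type":"number"}},"delta_pos":{"type":"array","items":{"type":"array","items":{"type":"number"}}},"spin":{"type":"array","items":{"type":"number"}},"force":{"type":"number"}},"required":["hand","delta_pos","spin"]}

```bash
mkdir -p pics; cat > h.py <<'E'
import numpy as np, cv2, pickle
from plant import r
def snap(n,f):
    s=r.read_state(); c=r.read_camera(n); cv2.imwrite('pics/'+f+'.png',c['frame'][:,:,::-1])
    pickle.dump((s,c),open(f+'.pkl','wb')); return s,c
def cam(f):
    s,c=pickle.load(open(f+'.pkl','rb'))
    if 'R' in c: return c['K'],np.array(c['R']),np.array(c['t'])
    T=np.eye(4);T[:3,:3]=s['tcp_rot'];T[:3,3]=s['tcp_pos']
    W=np.linalg.inv(T@np.array(c['tool_from_camera'])); return c['K'],W[:3,:3],W[:3,3]
def at(f,u,v,z):
    K,R,t=cam(f); d=R.T@np.linalg.solve(K,[u,v,1]); o=-R.T@t
    return o+d*(z-o[2])/d[2]
def proj(f,X):
    K,R,t=cam(f); p=K@(R@np.array(X)+t); return p[:2]/p[2]
def crop(f,x0,y0,x1,y1,k,g):
    i=cv2.imread('pics/'+f+'.png')[y0:y1,x0:x1]; cv2.imwrite('pics/'+g+'.png',cv2.resize(i,None,fx=k,fy=k,interpolation=cv2.INTER_CUBIC))
E
python3 -c "
from h import *
snap('top','top0');snap('scene','sc0')
a=np.vstack([cv2.imread('pics/top0.png')]);
print({k:np.round(v,3) for k,v in r.read_state().items()})
for f in('top0','sc0'):
  K,R,t=cam(f);print(K,-R.T@t,R)"
```

```text
{'time_s': np.float64(0.1), 'qpos': array([60.265, 19.127,  2.284, 84.006, -0.767, 76.967, -3.351]), 'joint_velocities': array([-0.021, -0.065, -0.018, -0.095,  0.064,  0.007, -0.045]), 'joint_efforts': array([ 4.0000e-03, -6.6002e+01,  1.3710e+00, -4.0647e+01,  1.7000e-02,
        9.0000e-03, -0.0000e+00]), 'tcp_pos': array([ 0.265, -0.593,  0.231]), 'tcp_rot': array([[ 0.913,  0.408, -0.001],
       [ 0.408, -0.913,  0.001],
       [-0.   , -0.001, -1.   ]]), 'wrist_force': array([-0.774,  0.885, -0.462]), 'torque': array([-0.013, -0.059,  0.005]), 'finger_force': np.float64(0.0), 'grip_width': np.float64(0.085)}
[[456.55995721   0.         324.05973382]
 [  0.         456.55995721 206.50901056]
 [  0.           0.           1.        ]] [0.40759886 0.00801891 1.31726964] [[ 0.01229189 -0.99979919 -0.01582654]
 [-0.99156339 -0.01014504 -0.12922506]
 [ 0.12903855  0.01728144 -0.99148898]]
[[458.80645744   0.         316.9754491 ]
 [  0.         458.80645744 202.77884597]
 [  0.           0.           1.        ]] [ 1.46067572 -0.14658295  1.07620763] [[ 0.15228682  0.98818808  0.01711845]
 [ 0.73421145 -0.10151845 -0.67128797]
 [-0.66162094  0.11479688 -0.74099893]]
```

View pics/top0.png

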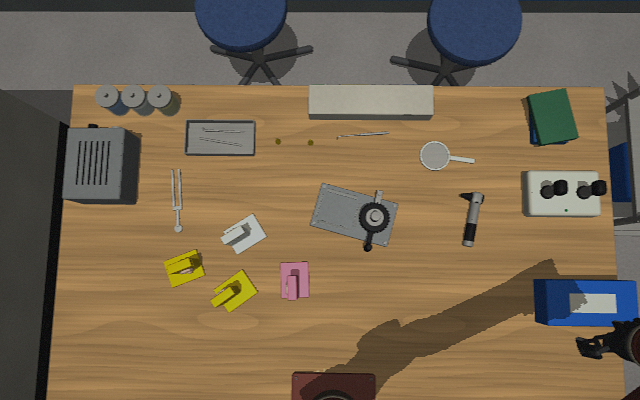

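View pics/sc0.png

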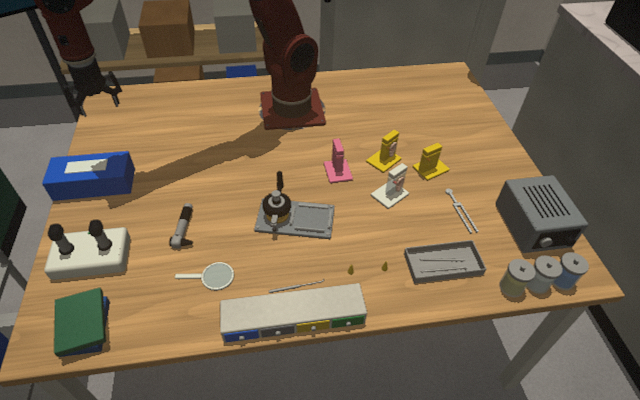

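The top view shows the white ear near (243,234), the stand near (355,214) with its knob at (374,216), and pink and yellow decoys. I'll enlarge both areas.

```bash
python3 -c "
from h import *
crop('top0',210,170,410,270,4,'a');crop('sc0',250,150,420,250,4,'b')
i=cv2.imread('pics/a.png');j=cv2.imread('pics/b.png')"
```

```text
(no output)
```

View pics/a.png

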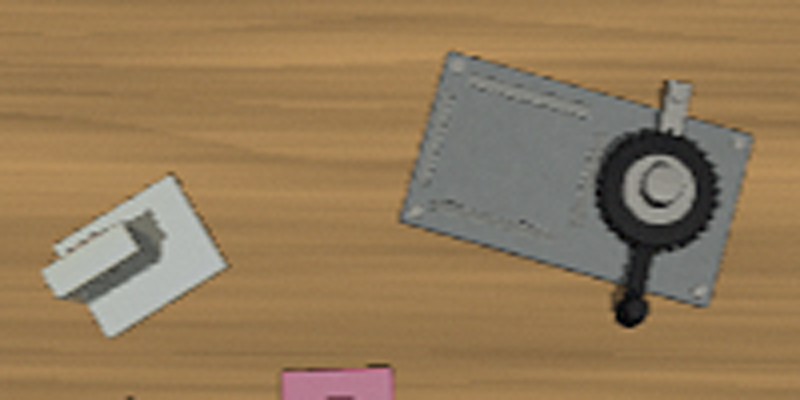

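View pics/b.png

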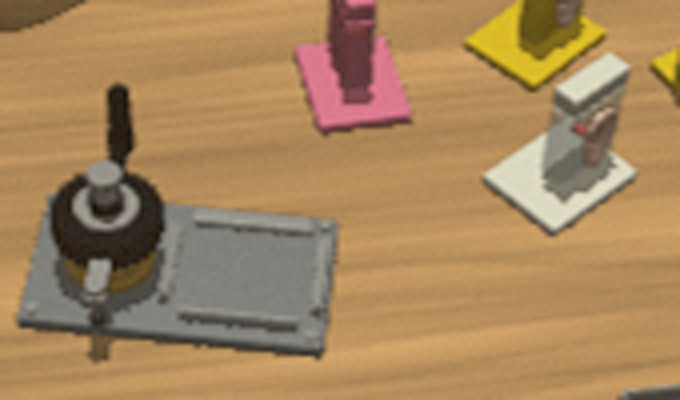

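```bash
cat > m.py <<'E'
from h import *
A=lambda u,v,z: at('top0',210+u/4-.375,170+v/4-.375,z)
st=np.array([A(*p,.012) for p in[(450,52),(402,222),(708,306),(752,134)]])
col=A(662,183,.109); grip=A(631,309,.112)
print('sides',[np.linalg.norm(st[i]-st[i-1]).round(4) for i in range(4)])
ys=(st[0]+st[1]-st[2]-st[3])[:2]; ya=np.degrees(np.arctan2(ys[1],ys[0]))
xs=(st[0]-st[1]+st[3]-st[2])[:2]; print('stand yaw', ya-90, np.degrees(np.arctan2(xs[1],xs[0])),'col',col,'ctr',st.mean(0))
g=(grip-col)[:2]; a=np.radians(ya-90); R=np.array([[np.cos(a),-np.sin(a)],[np.sin(a),np.cos(a)]])
gl=R.T@g; print('grip',grip,np.linalg.norm(g),'joint',(np.arctan2(gl[1],gl[0])-2.912)%(2*np.pi), 'ctr in stand',R.T@(st.mean(0)-col)[:2])
e=np.array([A(*p,.010) for p in[(174,174),(229,267),(110,337)]])
print('ear',[np.linalg.norm(e[i+1]-e[i]).round(4) for i in range(2)])
c=(e[0]+e[2])/2; y=(e[2]-e[1])[:2]; x=(e[0]-e[1])[:2]
print('ctr',c,'yaw',np.degrees(np.arctan2(y[1],y[0]))-90,np.degrees(np.arctan2(x[1],x[0])))
rl=np.array([A(*p,.105) for p in[(42,268),(127,220),(142,247),(60,298)]]); print('rail',rl.mean(0),[np.linalg.norm(rl[i]-rl[i-1]).round(4) for i in range(4)])
b=np.radians(np.degrees(np.arctan2(y[1],y[0]))-90); print('rail from plate',c[:2]+.018*np.array([-np.sin(b),np.cos(b)]))
S=lambda u,v,z: at('sc0',250+u/4-.375,150+v/4-.375,z)
print('scene: col',S(105,172,.109),'plate corners',S(485,180,.01),S(553,233,.01),S(636,174,.01),'stand cr',S(338,222,.012),S(322,354,.012),S(20,325,.012))
E
python3 m.py
```

```text
sides [np.float64(0.2257), np.float64(0.1284), np.float64(0.2262), np.float64(0.128)]
stand yaw -14.80026285674289 -14.713226042690543 col [ 0.54247854 -0.1069402   0.109     ] ctr [ 0.55641218 -0.05555181  0.012     ]
grip [ 0.45864237 -0.08614231  0.112     ] 0.08637739826536728 joint 0.2447372638235228 ctr in stand [0.00034419 0.05324278]
ear [np.float64(0.0787), np.float64(0.0981)]
ctr [0.49752493 0.2565764  0.01      ] yaw 31.31207541032333 32.02619447153866
rail [0.48852198 0.2714364  0.105     ] [np.float64(0.0236), np.float64(0.0645), np.float64(0.0209), np.float64(0.0637)]
rail from plate [0.48817034 0.27195469]
scene: col [ 0.54153676 -0.10867431  0.109     ] plate corners [0.49752994 0.19465137 0.01      ] [0.56012564 0.23422508 0.01      ] [0.50766168 0.3166678  0.01      ] stand cr [0.52755332 0.0697733  0.012     ] [0.65375454 0.03516481 0.012     ] [ 0.59600299 -0.18146496  0.012     ]
```

```bash
cat > plan.py <<'E'
from h import *
import json
def plan(wps, start=None):
    # wps: (x,y,z[m],yaw deg of tool x,nrows); shift before turn; rounding carried forward
    s=r.read_state(); p=np.array(s['tcp_pos'])*1e3; X=np.array(s['tcp_rot'])[:,0]; w=np.degrees(np.arctan2(X[1],X[0]))
    if start: p=np.array(start[:3])*1e3; w=start[3]
    D=[];S=[]
    for x,y,z,yaw,n in wps:
        for k in range(n,0,-1):
            c,q=np.cos(np.radians(w)),np.sin(np.radians(w)); R=np.array([[c,q,0],[q,-c,0],[0,0,-1]])
            d=np.round(R.T@((np.array([x,y,z])*1e3-p)/k)); t=np.round(((yaw-w+180)%360-180)/k,1)
            D.append(d.astype(int).tolist()); S.append(round(-float(t),1)); p=p+R@d; w+=t
    for i in range(0,len(D),10): print(json.dumps(D[i:i+10]),json.dumps(S[i:i+10]))
    print('end',p.round(1).tolist(),round(w,2))
E
python3 -c "
from plan import *
plan([(.5,-.35,.231,56,10),(.55,0,.231,90,10),(.488,.2717,.231,121.6,10)])"
```

```text
[[31, -13, 0], [32, -11, 0], [33, -9, 0], [33, -7, 0], [33, -5, 0], [34, -3, 0], [34, -2, 0], [34, 0, 0], [34, 2, 0], [33, 4, 0]] [-3.2, -3.2, -3.2, -3.2, -3.2, -3.2, -3.2, -3.2, -3.2, -3.1]
[[32, -15, 0], [33, -14, 0], [33, -12, 0], [34, -9, 0], [35, -7, 0], [35, -6, 0], [35, -3, 0], [35, -1, 0], [35, 1, 0], [36, 2, 0]] [-3.4, -3.4, -3.4, -3.4, -3.4, -3.4, -3.4, -3.4, -3.4, -3.4]
[[27, -6, 0], [27, -5, 0], [28, -3, 0], [28, -2, 0], [28, 0, 0], [28, 2, 0], [28, 3, 0], [27, 4, 0], [27, 6, 0], [27, 8, 0]] [-3.2, -3.2, -3.2, -3.1, -3.2, -3.1, -3.2, -3.1, -3.2, -3.1]
end [488.3, 272.2, 230.5] 121.55
```

>>> {"method": "carry_out", "body": {
  "hand": [1,1,1,1,1,1,1,1,1,1],
  "delta_pos": [
    [31,-13,0],
    [32,-11,0],
    [33,-9,0],
    [33,-7,0],
    [33,-5,0],
    [34,-3,0],
    [34,-2,0],
    [34,0,0],
    [34,2,0],
    [33,4,0]
  ],
  "spin": [-3.2,-3.2,-3.2,-3.2,-3.2,-3.2,-3.2,-3.2,-3.2,-3.1]
}}

```text
time_s: 1.1
tcp_pos: [0.5005, -0.3488, 0.231]
tcp_rot: [[0.558, 0.83, -0.001], [0.83, -0.558, 0.0], [0.0, -0.001, -1.0]]
wrist_force: [-0.5, 0.0, 0.0]
grip_width: 0.0852
finger_force: 0.0
```

>>> {"method": "carry_out", "body": {
  "hand": [1,1,1,1,1,1,1,1,1,1],
  "delta_pos": [
    [32,-15,0],
    [33,-14,0],
    [33,-12,0],
    [34,-9,0],
    [35,-7,0],
    [35,-6,0],
    [35,-3,0],
    [35,-1,0],
    [35,1,0],
    [36,2,0]
  ],
  "spin": [-3.4,-3.4,-3.4,-3.4,-3.4,-3.4,-3.4,-3.4,-3.4,-3.4]
}}

```text
time_s: 2.1
tcp_pos: [0.5499, 0.0018, 0.2313]
tcp_rot: [[-0.002, 1.0, -0.0], [1.0, 0.002, -0.0], [-0.0, -0.0, -1.0]]
wrist_force: [-0.2, -0.9, 0.9]
grip_width: 0.0852
finger_force: 0.0
```

>>> {"method": "carry_out", "body": {
  "hand": [1,1,1,1,1,1,1,1,1,1],
  "delta_pos": [
    [27,-6,0],
    [27,-5,0],
    [28,-3,0],
    [28,-2,0],
    [28,0,0],
    [28,2,0],
    [28,3,0],
    [27,4,0],
    [27,6,0],
    [27,8,0]
  ],
  "spin": [-3.2,-3.2,-3.2,-3.1,-3.2,-3.1,-3.2,-3.1,-3.2,-3.1]
}}

```text
time_s: 3.1
tcp_pos: [0.4876, 0.2735, 0.2315]
tcp_rot: [[-0.526, 0.85, 0.0], [0.85, 0.526, -0.0], [-0.0, 0.0, -1.0]]
wrist_force: [1.0, 0.1, -0.1]
grip_width: 0.0853
finger_force: 0.0
```

```bash
python3 -c "
from h import *
s,c=snap('wrist','w1'); print(s['tcp_pos'],s['tcp_rot'][:,0],c['tool_from_camera'],s['wrist_force'],s['time_s'],s['qpos'])
print(proj('w1',[.488,.2717,.105]))"
```

```text
[0.48758406 0.27345439 0.23147753] [-5.26400471e-01  8.50236677e-01 -3.69572876e-04] [[ 3.15585241e-04 -9.47492081e-01 -3.19779075e-01  8.24006341e-02]
 [ 9.99999767e-01  1.05579406e-04  6.74057601e-04  1.16362058e-04]
 [-6.04902154e-04 -3.19779213e-01  9.47491894e-01 -1.41718124e-01]
 [ 0.00000000e+00  0.00000000e+00  0.00000000e+00  1.00000000e+00]] [ 1.02229906  0.05895054 -0.06041819] 3.1 [  3.58755141  12.79843533 -43.0238533   95.03934166   8.99667666
  75.69472822  -9.19456676]
[320.20784525 200.41092079]
```

View pics/w1.png

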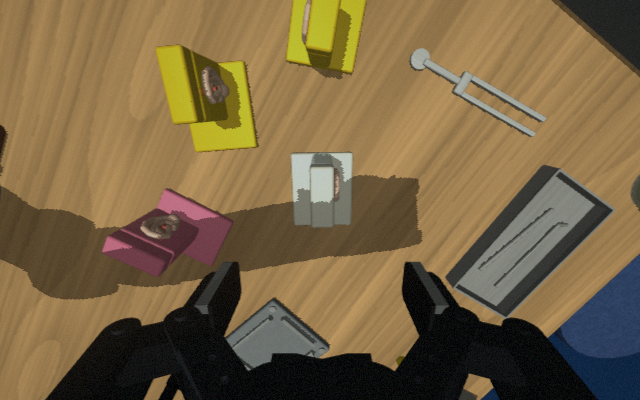

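The wrist view shows the rail top centred at about (321,182), upright in the image, and the plate corners at (292,153), (352,153), (351,225) and (294,226).

```bash
python3 -c "
from h import *
print(cam('w1')[0])
for p in [(310,165),(333,165),(333,200),(310,200)]: print(at('w1',*p,.105))
print('c',at('w1',321.5,182,.105))
q=[at('w1',*p,.01) for p in[(292,153),(352,153),(351,225),(294,226)]]
print(q,np.mean(q,0),np.linalg.norm(q[0]-q[1]),np.linalg.norm(q[1]-q[2]))"
```

```text
[[283.85530885   0.         321.1139172 ]
 [  0.         283.85530885 206.5863429 ]
 [  0.           0.           1.        ]]
[0.46121698 0.29658215 0.105     ]
[0.47979593 0.30808926 0.105     ]
[0.49853742 0.27872612 0.105     ]
[0.47918918 0.26674524 0.105     ]
c [0.47923671 0.28825767 0.105     ]
[array([0.43989465, 0.28101684, 0.01      ]), array([0.50464875, 0.32112607, 0.01      ]), array([0.55835315, 0.23834758, 0.01      ]), array([0.49218382, 0.19562654, 0.01      ])] [0.49877009 0.25902926 0.01      ] 0.07616983679555155 0.09867340270722634
```

The shadow cuts across the rail top, so its real extent is rows 165–227. That gives a centre within 2 mm of my TCP, so I'll descend and grip.

>>> {"method": "carry_out", "body": {
  "hand": [1,1,1,1,1,1,1,1,1,1],
  "delta_pos": [
    [0,1,25],
    [0,0,30],
    [0,0,30],
    [0,0,25],
    [0,0,20],
    [0,0,15],
    [0,0,8],
    [0,0,0],
    [0,0,0],
    [0,0,0]
  ],
  "spin": [0,0,0,0,0,0,0,0,0,0]
}}

```text
time_s: 4.15
tcp_pos: [0.4899, 0.2728, 0.0794]
tcp_rot: [[-0.523, 0.852, 0.001], [0.852, 0.523, 0.001], [-0.0, 0.002, -1.0]]
wrist_force: [0.8, 0.1, 0.1]
grip_width: 0.0855
finger_force: 0.0
```

>>> {"method": "carry_out", "body": {
  "hand": [-1,-1,-1,-1,-1,-1,-1,-1,-1,-1],
  "delta_pos": [
    [0,0,0],
    [0,0,0],
    [0,0,0],
    [0,0,0],
    [0,0,0],
    [0,0,0],
    [0,0,0],
    [0,0,0],
    [0,0,0],
    [0,0,0]
  ],
  "spin": [0,0,0,0,0,0,0,0,0,0],
  "force": 40
}}

```text
time_s: 5.15
tcp_pos: [0.4893, 0.2725, 0.0785]
tcp_rot: [[-0.523, 0.852, 0.0], [0.852, 0.523, 0.0], [0.0, 0.0, -1.0]]
wrist_force: [-2.8, -0.0, 5.1]
grip_width: 0.0233
finger_force: 40.4
```

```bash
python3 -c "
from plan import *
plan([(.4893,.2725,.20,121.55,4),(.573,.011,.20,75.3,12),(.573,.011,.13,75.3,4)],start=(.4893,.2725,.0785,121.55))"
```

```text
[[0, 0, -30], [0, 0, -30], [0, 0, -31], [0, 0, -30], [-22, -5, 0], [-23, -4, 0], [-23, -2, 0], [-23, -1, 0], [-23, 1, 0], [-23, 2, 0]] [-0.0, -0.0, -0.0, -0.0, 3.9, 3.8, 3.9, 3.8, 3.9, 3.8]
[[-22, 4, 0], [-22, 5, 0], [-22, 6, 0], [-21, 8, 0], [-21, 9, 0], [-20, 11, 0], [0, 0, 17], [0, 0, 18], [0, 0, 17], [0, 0, 18]] [3.9, 3.8, 3.9, 3.8, 3.9, 3.8, 0.0, 0.0, 0.0, 0.0]
end [572.7, 11.6, 129.5] 75.35
```

>>> {"method": "carry_out", "body": {
  "hand": [-1,-1,-1,-1,-1,-1,-1,-1,-1,-1],
  "delta_pos": [
    [0,0,-20],
    [0,0,-30],
    [0,0,-36],
    [0,0,-35],
    [-22,-5,0],
    [-23,-4,0],
    [-23,-2,0],
    [-23,-1,0],
    [-23,1,0],
    [-23,2,0]
  ],
  "spin": [0,0,0,0,3.9,3.8,3.9,3.8,3.9,3.8]
}}

```text
time_s: 6.15
tcp_pos: [0.5327, 0.1388, 0.1987]
tcp_rot: [[-0.141, 0.99, -0.001], [0.99, 0.141, -0.0], [0.0, -0.001, -1.0]]
wrist_force: [-0.7, 0.1, -3.9]
grip_width: 0.0234
finger_force: 40.2
```

>>> {"method": "carry_out", "body": {
  "hand": [-1,-1,-1,-1,-1,-1,-1,-1,-1,-1],
  "delta_pos": [
    [-22,4,0],
    [-22,5,0],
    [-22,6,0],
    [-21,8,0],
    [-21,9,0],
    [-20,11,0],
    [0,0,17],
    [0,0,18],
    [0,0,17],
    [0,0,18]
  ],
  "spin": [3.9,3.8,3.9,3.8,3.9,3.8,0,0,0,0]
}}

```text
time_s: 7.15
tcp_pos: [0.5732, 0.0105, 0.1287]
tcp_rot: [[0.256, 0.967, 0.0], [0.967, -0.256, 0.0], [0.0, 0.0, -1.0]]
wrist_force: [-0.2, -0.9, -3.7]
grip_width: 0.0231
finger_force: 40.1
```

```bash
python3 -c "
from h import *
snap('scene','s2');s,c=snap('wrist','w2');print(s['tcp_pos'],np.degrees(np.arctan2(s['tcp_rot'][1,0],s['tcp_rot'][0,0])),s['wrist_force'],s['grip_width'])
crop('s2',240,130,360,260,4,'s2c')
a=cv2.imread('pics/s2c.png');b=cv2.imread('pics/w2.png')
b=cv2.resize(b[60:400,200:500],None,fx=1.05,fy=1.05)
h=max(len(a),len(b)); P=lambda i:cv2.copyMakeBorder(i,0,h-len(i),0,0,0); o=np.hstack([P(a),P(b)]);print(a.shape,b.shape,o.shape);cv2.imwrite('pics/c2.png',o)"
```

```text
[0.57148376 0.01035296 0.12549678] 75.19095777814321 [-2.29249005 -0.43148734 -6.67745682] 0.0230661544009433
(520, 480, 3) (357, 315, 3) (520, 795, 3)
```

View pics/c2.png

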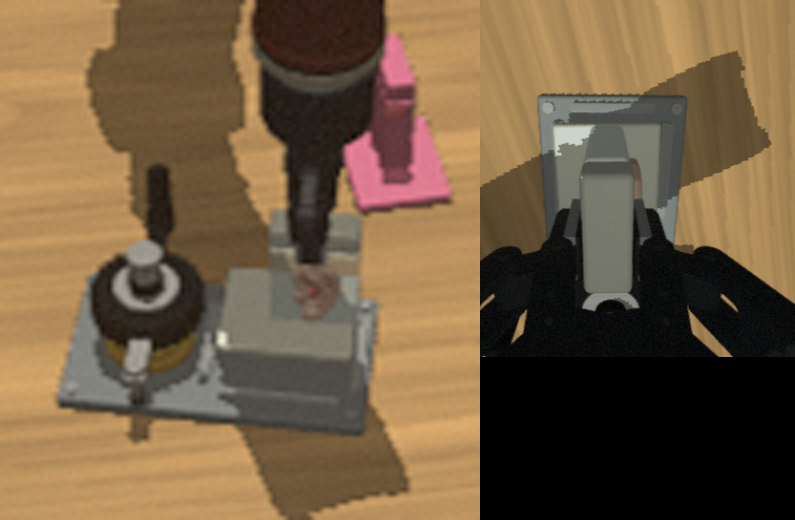

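```bash
python3 -c "
from h import *
W=lambda u,v,z: at('w2',200+(u-480)/1.05,60+v/1.05,z)
S=lambda u,v,z: at('s2',240+u/4-.375,130+v/4-.375,z)
a=np.radians(-14.75);R=np.array([[np.cos(a),-np.sin(a)],[np.sin(a),np.cos(a)]]);ax=np.array([.542,-.107])
L=lambda P: (R.T@(P[:2]-ax)*1e3).round(1)
print('w stand far corners (exp -65,167.. / 65)',L(W(539,96,.012)),L(W(687,97,.012)))
print('w plate far corners (exp -40,154/40,154)',L(W(553,126,.057)),L(W(660,123,.057)))
print('w rail top',[L(W(*p,.152)) for p in[(584,163),(634,162)]])
print('s plate near corners (exp -40,54/40,54)',L(S(230,270,.057)),L(S(217,345,.057)),'stand',L(S(362,433,.012)),L(S(377,300,.012)),L(S(58,403,.012)),'col',L(S(145,250,.109)))
print('tcp',L(np.array([.57148,.01035])))
crop('w2',240,130,400,250,5,'w2c')"
```

```text
w stand far corners (exp -65,167.. / 65) [-59.5 169.2] [ 66.1 168.3]
w plate far corners (exp -40,154/40,154) [-40.6 153.8] [ 36.5 156. ]
w rail top [array([-10.7, 160.7]), array([  9.9, 161.1])]
s plate near corners (exp -40,54/40,54) [-37.5  54.5] [37.6 55. ] stand [ 71.  165.9] [-61.  166.3] [ 69.5 -60.1] col [-2.  -2.1]
tcp [ -1.4 121. ]
```

View pics/w2c.png

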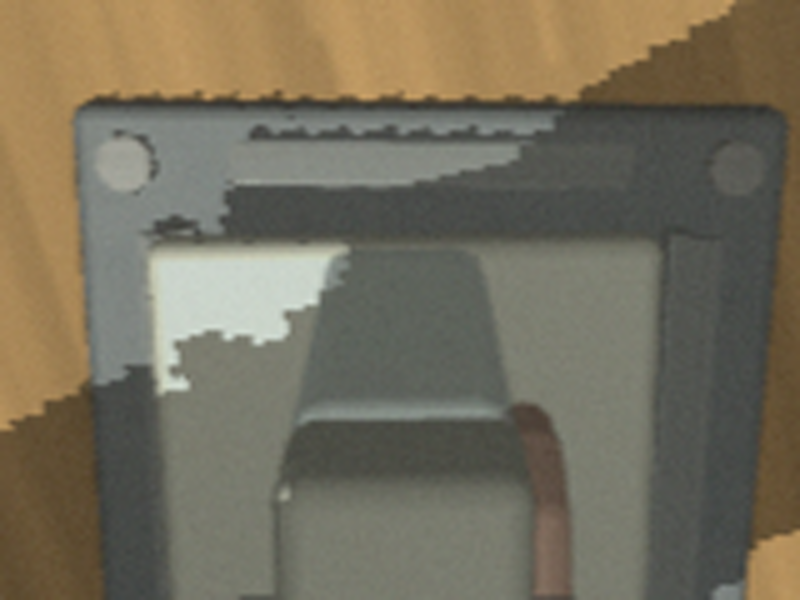

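The enlarged wrist view shows the stand's far corners at (77,107) and (787,108), the screws at (125,163) and (738,167), and the plate's far corners at (150,240) and (662,238).

```bash
python3 -c "
from h import *
W=lambda u,v,z: at('w2',240+u/5-.4,130+v/5-.4,z)
a=np.radians(-14.75);R=np.array([[np.cos(a),-np.sin(a)],[np.sin(a),np.cos(a)]]);ax=np.array([.542,-.107])
L=lambda P: (R.T@(P[:2]-ax)*1e3).round(1)
print('edge',L(W(77,107,.012)),L(W(787,108,.012)),'screw',L(W(125,163,.014)),L(W(738,167,.014)))
print('right/left edge lower',L(W(100,500,.012)),L(W(753,500,.012)))
print('lip far wall',L(W(235,145,.024)),L(W(633,148,.024)))
print('plate',L(W(150,240,.057)),L(W(662,238,.057)))
s=r.read_state();print(s['tcp_pos'],L(np.array(s['tcp_pos'])),s['time_s'])
print('ax dir', R)"
```

```text
edge [-60.5 169.6] [ 65.9 169.4] screw [-52.2 159.9] [ 57.5 159.2]
right/left edge lower [-61.7  93.6] [65.7 93.7]
lip far wall [-31.1 164.7] [ 37.  164.2]
plate [-40.4 155.7] [ 36.9 156. ]
[0.57138864 0.01045937 0.12682229] [ -1.5 121.1] 7.25
ax dir [[ 0.96704594  0.25460195]
 [-0.25460195  0.96704594]]
```

```bash
python3 -c "
from m import *
R=np.array([[ 0.96704594,0.25460195],[-0.25460195,0.96704594]]);ax=np.array([.542,-.107])
print('TOPL',(R.T@(A(510.5,160,.02)[:2]-ax)*1e3), R.T@(st.mean(0)[:2]-ax)*1e3)" | grep -A1 TOPL
```

```text
TOPL [ -0.42462294 103.05506458] [ 0.83843295 53.42213012]
```

>>> {"method": "carry_out", "body": {
  "hand": [-1,-1,-1,-1,-1,-1,-1,-1,-1,-1],
  "delta_pos": [
    [0,2,0],
    [0,2,0],
    [0,0,5],
    [0,0,5],
    [0,0,5],
    [0,0,3],
    [0,0,0],
    [0,0,0],
    [0,0,0],
    [0,0,0]
  ],
  "spin": [0,0,0,0,0,0,0,0,0,0]
}}

```text
time_s: 8.25
tcp_pos: [0.5768, 0.0105, 0.1116]
tcp_rot: [[0.253, 0.967, 0.0], [0.967, -0.253, -0.0], [0.0, 0.0, -1.0]]
wrist_force: [0.4, 0.2, -4.5]
grip_width: 0.0232
finger_force: 40.2
```

```bash
python3 -c "
from h import *
s,c=snap('wrist','w3');print(s['tcp_pos'],s['wrist_force'])
crop('w3',240,120,400,240,5,'w3c')"
```

```text
[0.57675507 0.01045607 0.11156582] [ 0.43431096  0.17891137 -4.45901901]
```

View pics/w3c.png

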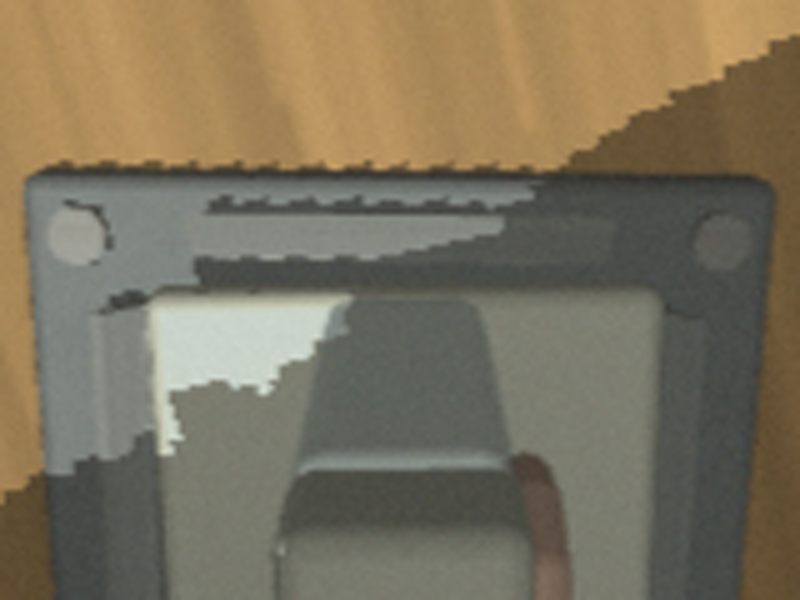

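The plate is now nearly centred. The stand's far corners are at (27,178) and (775,182), and the plate's are at (150,292) and (660,290).

```bash
python3 -c "
from h import *
W=lambda u,v,z: at('w3',240+u/5-.4,120+v/5-.4,z)
a=np.radians(-14.75);R=np.array([[np.cos(a),-np.sin(a)],[np.sin(a),np.cos(a)]]);ax=np.array([.542,-.107])
L=lambda P: (R.T@(P[:2]-ax)*1e3).round(1)
print('edge',L(W(27,178,.012)),L(W(775,182,.012)),'screw',L(W(77,235,.014)),L(W(722,241,.014)))
print('lip far wall',L(W(195,215,.024)),L(W(613,217,.024)),L(W(195,260,.024)))
print('plate',L(W(150,292,.043)),L(W(660,290,.043)))
s=r.read_state();print(L(np.array(s['tcp_pos'])))"
```

```text
edge [-60.5 169.3] [ 66.  168.9] screw [-52.3 160. ] [ 57.3 159.2]
lip far wall [-30.7 165.2] [ 37.1 165. ] [-31.  157.8]
plate [-35.2 156.8] [ 41.9 157.2]
[  3.7 122.4]
```

>>> {"method": "carry_out", "body": {
  "hand": [-1,-1,-1,-1,-1,-1,-1,-1,-1,-1],
  "delta_pos": [
    [-1.5,-0.5,0],
    [0,0,0],
    [0,0,3],
    [0,0,3],
    [0,0,3],
    [0,0,3],
    [0,0,3],
    [0,0,2],
    [0,0,2],
    [0,0,0]
  ],
  "spin": [0,0,0,0,0,0,0,0,0,0]
}}

```text
time_s: 9.3
tcp_pos: [0.5756, 0.0091, 0.092]
tcp_rot: [[0.253, 0.967, -0.0], [0.967, -0.253, 0.0], [-0.0, -0.0, -1.0]]
wrist_force: [0.3, 0.4, -3.8]
grip_width: 0.0231
finger_force: 40.2
```

>>> {"method": "carry_out", "body": {
  "hand": [-1,-1,-1,-1,-1,-1,-1,-1,-1,-1],
  "delta_pos": [
    [0,0,0.5],
    [0,0,0.5],
    [0,0,0.5],
    [0,0,0.5],
    [0,0,0],
    [0,0,0],
    [0,0,0],
    [0,0,0],
    [0,0,0],
    [0,0,0]
  ],
  "spin": [0,0,0,0,0,0,0,0,0,0]
}}

```text
time_s: 10.3
tcp_pos: [0.5758, 0.0092, 0.0905]
tcp_rot: [[0.253, 0.968, 0.0], [0.968, -0.253, 0.0], [0.0, 0.0, -1.0]]
wrist_force: [-2.4, 0.0, 3.3]
grip_width: 0.0235
finger_force: 41.0
```

>>> {"method": "carry_out", "body": {
  "hand": [-0.2,-0.2,-0.2,-0.2,0.2,0.2,0.2,0.2,0.2,0.2],
  "delta_pos": [
    [0,0,0],
    [0,0,0],
    [0,0,0],
    [0,0,0],
    [0,0,0],
    [0,0,0],
    [0,0,-10],
    [0,0,-30],
    [0,0,-40],
    [0,0,-40]
  ],
  "spin": [0,0,0,0,0,0,0,0,0,0]
}}

```text
time_s: 11.3
tcp_pos: [0.5754, 0.0093, 0.2123]
tcp_rot: [[0.253, 0.968, -0.0], [0.968, -0.253, 0.0], [0.0, -0.0, -1.0]]
wrist_force: [1.1, 0.2, -0.2]
grip_width: 0.0512
finger_force: 0.0
```

```bash
python3 -c "
from h import *
s,c=snap('wrist','w4');print(s['tcp_pos'],s['wrist_force'],s['time_s'],s['qpos'])
snap('top','t4')
crop('t4',290,165,415,265,5,'t4c')
a=cv2.imread('pics/t4c.png');b=cv2.imread('pics/w4.png')[100:400,190:460]
b=cv2.resize(b,None,fx=600/1000*1.0,fy=.6)
print(a.shape)"
```

```text
[0.57539442 0.00925515 0.21228298] [ 1.11500785  0.16804577 -0.18868788] 11.3 [ 18.79093996  13.29240932 -28.07293406  94.89373118   6.46607876
  73.44590789 -25.12172018]
(500, 625, 3)
```

View pics/w4.png

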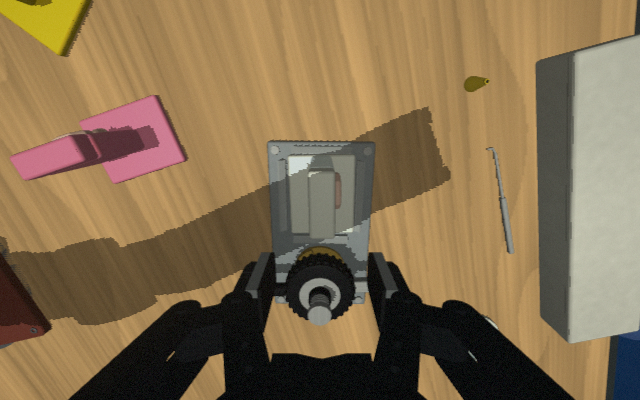

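```bash
python3 -c "
from h import *
a=np.radians(-14.75);R=np.array([[np.cos(a),-np.sin(a)],[np.sin(a),np.cos(a)]]);ax=np.array([.542,-.107])
print('col w4',at('w4',319.5,313,.109),R.T@(at('w4',319.5,313,.109)[:2]-ax)*1e3)
C=ax+R@np.array([.0027,.0009]);print('C',C)
for p in[(268,141),(375,142)]: print(R.T@(at('w4',*p,.012)[:2]-ax)*1e3)
crop('w4',250,230,390,330,5,'w4c')
from plan import *
ph=np.radians(166.1); g=C+.085*np.array([np.cos(ph),np.sin(ph)]); t=np.array([-np.sin(ph),np.cos(ph)]); q=g-.032*t
print('grip',g,'app',q)
plan([(*q,.212,76,4),(*q,.085,76,6)])"
```

```text
col w4 [ 0.54431947 -0.10369374  0.109     ] [1.40125765 3.7878474 ]
C [ 0.54484017 -0.10681708]
[-59.92565938 169.65268128]
[ 66.36201026 168.79639913]
grip [ 0.46232926 -0.0863977 ] app [ 0.47001656 -0.05533477]
[[-23, -22, 1], [-22, -22, 1], [-23, -22, 2], [-22, -23, 1], [0, 0, 21], [0, 0, 21], [0, 0, 21], [0, 0, 21], [0, 0, 22], [0, 0, 21]] [-0.2, -0.1, -0.2, -0.1, -0.0, -0.0, -0.0, -0.0, -0.0, -0.0]
end [470.1, -55.4, 85.2] 75.96
```

>>> {"method": "carry_out", "body": {
  "hand": [-1,-1,-1,-1,-1,-1,-1,-1,-1,-1],
  "delta_pos": [
    [-23,-22,0],
    [-22,-22,0],
    [-23,-22,0],
    [-22,-23,0],
    [0,0,20],
    [0,0,25],
    [0,0,25],
    [0,0,25],
    [0,0,20],
    [0,0,12]
  ],
  "spin": [0,0,0,0,0,0,0,0,0,0],
  "force": 40
}}

```text
time_s: 12.4
tcp_pos: [0.4662, -0.0553, 0.0822]
tcp_rot: [[0.253, 0.968, -0.001], [0.968, -0.253, 0.0], [-0.0, -0.001, -1.0]]
wrist_force: [-0.7, -0.6, 1.5]
grip_width: 0.0
finger_force: 0.0
```

```bash
python3 -c "
from h import *
s=r.read_state();print(s['tcp_pos'],s['wrist_force'],s['time_s'],s['qpos'])
s,c=snap('scene','s5');a=c['frame'][110:260,220:380,::-1];snap('top','t5')
a=cv2.resize(a,None,fx=2.5,fy=2.5,interpolation=2);b=cv2.resize(cv2.imread('pics/t5.png')[160:270,300:415],None,fx=3.4,fy=3.4,interpolation=2)
b=b[:375]; b=cv2.copyMakeBorder(b,0,375-len(b),0,0,0); cv2.imwrite('pics/c5.png',np.hstack([a,b])); print(a.shape,b.shape)"
```

```text
[ 0.46621049 -0.0553277   0.08219487] [-0.67021581 -0.59894881  1.52999424] 12.4 [ 25.81385695   8.01015645 -25.87650269 117.06342782   4.19458087
  55.86553237 -16.84239139]
(375, 400, 3) (375, 391, 3)
```

View pics/c5.png

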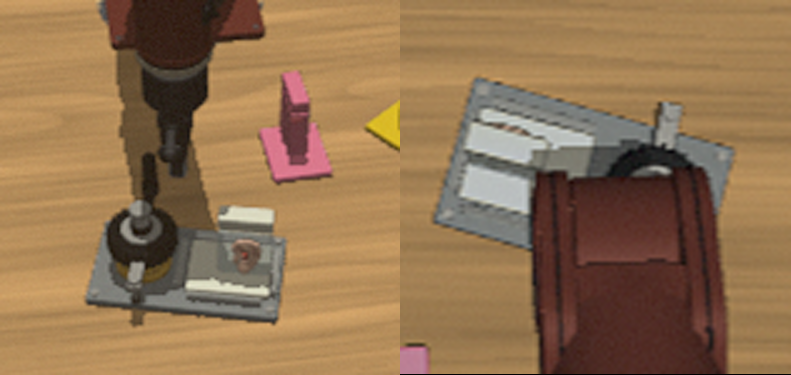

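```bash
cat > arc.py <<'E'
from plan import *
C=np.array([.5446,-.106])
def pose(phi,z=.086,off=.020):
    p=np.radians(phi); rr=np.array([np.cos(p),np.sin(p)]); t=np.array([-rr[1],rr[0]])
    return (*(C+.085*rr-off*t),z,phi-90,1)
def arc(phis,start=None): plan([pose(f) for f in phis],start)
def j(phi): return np.radians(phi+14.75)-2.912
E
python3 -c "
from arc import *
plan([pose(166.1,off=.030)[:4]+(2,),pose(166.1,off=.025),pose(166.1,off=.021)]+[pose(f) for f in(168,170,172,174,176,178,180.5,183,185.5,188,190.5,193,195.5,198,200.5,203)])
print(j(203))"
```

```text
[[0, 2, -2], [0, 2, -2], [-5, 0, 0], [-4, 0, 0], [-4, -1, 0], [-3, -1, 0], [-3, 0, 0], [-3, -1, 0], [-3, -1, 0], [-3, 0, 0]] [-0.4, -0.3, -0.0, -0.0, -1.9, -2.0, -2.0, -2.0, -2.0, -2.0]
[[-4, -1, 0], [-3, -1, 0], [-4, -1, 0], [-4, -1, 0], [-4, 0, 0], [-3, -1, 0], [-4, -1, 0], [-4, -1, 0], [-4, 0, 0], [-3, -1, 0]] [-2.5, -2.5, -2.5, -2.5, -2.5, -2.5, -2.5, -2.5, -2.5, -2.5]
end [458.7, -120.4, 86.3] 112.96
0.8884544462176525
```

>>> {"method": "carry_out", "body": {
  "hand": [-1,-1,-1,-1,-1,-1,-1,-1,-1,-1],
  "delta_pos": [
    [0,2,-2],
    [0,2,-2],
    [-5,0,0],
    [-4,0,0],
    [-4,-1,0],
    [-3,-1,0],
    [-3,0,0],
    [-3,-1,0],
    [-3,-1,0],
    [-3,0,0]
  ],
  "spin": [-0.4,-0.3,0,0,-1.9,-2,-2,-2,-2,-2]
}}

```text
time_s: 13.5
tcp_pos: [0.4613, -0.0833, 0.0875]
tcp_rot: [[0.035, 0.999, -0.0], [0.999, -0.035, 0.0], [0.0, -0.0, -1.0]]
wrist_force: [-1.2, 2.2, 1.5]
grip_width: 0.0001
finger_force: 1.0
```

```bash
python3 -c "
from arc import *
s=r.read_state();print(s['tcp_pos'],s['wrist_force'],s['torque'])
arc([180.5,183,185.5,188,190.5,193,195.5,198,200.5,203])"
```

```text
[ 0.46128594 -0.08333836  0.08749043] [-1.19994792  2.16255669  1.45825097] [0.39628976 0.25614696 0.02555096]
[[-3, -2, 1], [-4, -1, 0], [-4, 0, 0], [-4, -1, 0], [-3, -1, 0], [-4, -1, 0], [-4, -1, 0], [-4, 0, 0], [-3, -1, 0], [-4, -1, 0]] [-2.5, -2.5, -2.5, -2.5, -2.5, -2.5, -2.5, -2.5, -2.5, -2.5]
end [458.4, -120.8, 86.5] 113.02
```

>>> {"method": "carry_out", "body": {
  "hand": [-1,-1,-1,-1,-1,-1,-1,-1,-1,-1],
  "delta_pos": [
    [-3,-2,0],
    [-4,-1,0],
    [-4,0,0],
    [-4,-1,0],
    [-3,-1,0],
    [-4,-1,0],
    [-4,-1,0],
    [-4,0,0],
    [-3,-1,0],
    [-4,-1,0]
  ],
  "spin": [-2.5,-2.5,-2.5,-2.5,-2.5,-2.5,-2.5,-2.5,-2.5,-2.5]
}}

```text
time_s: 14.5
tcp_pos: [0.4581, -0.1198, 0.0875]
tcp_rot: [[-0.392, 0.92, -0.001], [0.92, 0.392, 0.001], [0.002, -0.001, -1.0]]
wrist_force: [-2.8, 5.2, 6.7]
grip_width: -0.0002
finger_force: 3.5
```

```bash
cat >> arc.py <<'E'
def rep():
    s=r.read_state(); p=s['tcp_pos'][:2]-C; X=s['tcp_rot'][:2,0]; y=s['tcp_rot'][:2,1]
    # contact centre: grip at tcp - 20mm*toolx (+slip on y)
    g=p-.020*X; phi=np.degrees(np.arctan2(g[1],g[0]))%360
    f=s['wrist_force'][:2]; print('t',s['time_s'].round(2),'phi',phi.round(1),'j',j(phi).round(3),'rad',(np.hypot(*g)*1e3).round(1),'push',(f@X).round(2),'side',(f@y).round(2),'fz',s['wrist_force'][2].round(2),'z',s['tcp_pos'][2].round(4),'tq',s['torque'].round(2),'q7',s['qpos'][6].round(1))
    return phi
E
python3 -c "
from arc import *
rep();arc([205,207,209,211,213,215,217,219,221,223])"
```

```text
Traceback (most recent call last):
  File "arc.py", line 12, in rep
    f=s['wrist_force'][:2]; print('t',s['time_s'].round(2),'phi',phi.round(1),'j',j(phi).round(3),'rad',(np.hypot(*g)*1e3).round(1),'push',(f@X).round(2),'side',(f@y).round(2),'fz',s['wrist_force'][2].round(2),'z',s['tcp_pos'][2].round(4),'tq',s['torque'].round(2),'q7',s['qpos'][6].round(1))
                                      ^^^^^^^^^^^^^^^^^
AttributeError: 'float' object has no attribute 'round'
```

```bash
sed -i "s/s\['time_s'\].round(2)/s['time_s']/" arc.py; python3 -c "
from arc import *
rep();arc([203.5,205,206.5,208,209.5,211,212.5,214,215.5,217])"
```

```text
t 14.5 phi 202.3 j 0.876 rad 85.0 push 5.88 side -0.54 fz 6.66 z 0.0875 tq [ 1.17  0.72 -0.04] q7 28.9
[[-2, 0, 2], [-2, -1, 0], [-2, 0, 0], [-3, -1, 0], [-2, 0, 0], [-2, -1, 0], [-2, 0, 0], [-2, -1, 0], [-3, 0, 0], [-2, -1, 0]] [-0.4, -1.5, -1.5, -1.5, -1.5, -1.5, -1.5, -1.5, -1.5, -1.5]
end [464.3, -141.5, 85.5] 126.98
```

>>> {"method": "carry_out", "body": {
  "hand": [-1,-1,-1,-1,-1,-1,-1,-1,-1,-1],
  "delta_pos": [
    [-2,0,-0.5],
    [-2,-1,-0.5],
    [-2,0,-0.5],
    [-3,-1,-0.5],
    [-2,0,-0.5],
    [-2,-1,0],
    [-2,0,-0.5],
    [-2,-1,0],
    [-3,0,-0.5],
    [-2,-1,0]
  ],
  "spin": [-0.4,-1.5,-1.5,-1.5,-1.5,-1.5,-1.5,-1.5,-1.5,-1.5]
}}

```text
time_s: 15.5
tcp_pos: [0.4646, -0.1422, 0.091]
tcp_rot: [[-0.601, 0.799, -0.001], [0.799, 0.601, 0.0], [0.001, -0.0, -1.0]]
wrist_force: [-3.2, 5.6, 4.5]
grip_width: -0.0
finger_force: 3.1
```

```bash
python3 -c "
from arc import *
rep();arc([217.7,218.4,219.1,219.8,220.5,221.2,221.9,222.6,223.3,224])"
```

```text
t 15.5 phi 217.5 j 1.142 rad 85.7 push 6.39 side 0.8 fz 4.53 z 0.091 tq [ 1.08  0.59 -0.01] q7 44.7
[[0, 0, 5], [-1, 0, 0], [-1, 0, 0], [-1, 0, 0], [-1, -1, 0], [-1, 0, 0], [-2, 0, 0], [-1, 0, 0], [-1, 0, 0], [-1, -1, 0]] [-0.7, -0.7, -0.7, -0.7, -0.7, -0.7, -0.7, -0.7, -0.7, -0.7]
end [469.6, -151.1, 86.0] 133.95
```

>>> {"method": "carry_out", "body": {
  "hand": [-1,-1,-1,-1,-1,-1,-1,-1,-1,-1],
  "delta_pos": [
    [-1,0,-0.5],
    [-1,0,0],
    [-1,0,-0.5],
    [-1,0,0],
    [-1,-1,0],
    [-1,0,-0.5],
    [-1,0,0],
    [-1,0,0],
    [-1,0,0],
    [-1,-1,0]
  ],
  "spin": [-0.7,-0.7,-0.7,-0.7,-0.7,-0.7,-0.7,-0.7,-0.7,-0.7]
}}

```text
time_s: 16.5
tcp_pos: [0.4702, -0.1514, 0.0924]
tcp_rot: [[-0.694, 0.72, 0.001], [0.72, 0.694, -0.0], [-0.001, 0.0, -1.0]]
wrist_force: [-0.8, 1.7, -1.2]
grip_width: -0.0001
finger_force: 0.9
```

```bash
python3 -c "
from arc import *
p=rep();arc(p+np.arange(1,11)*.5)"
```

```text
t 16.5 phi 224.7 j 1.267 rad 85.1 push 1.75 side 0.64 fz -1.2 z 0.0924 tq [0.43 0.12 0.02] q7 52.3
[[-1, 0, 6], [0, -1, 0], [-1, 0, 0], [-1, 0, 0], [-1, 0, 0], [0, 0, 0], [-1, 0, 0], [-1, -1, 0], [-1, 0, 0], [0, 0, 0]] [-1.3, -0.5, -0.5, -0.5, -0.5, -0.5, -0.5, -0.5, -0.5, -0.5]
end [474.0, -157.7, 86.4] 139.71
```

>>> {"method": "carry_out", "body": {
  "hand": [-1,-1,-1,-1,-1,-1,-1,-1,-1,-1],
  "delta_pos": [
    [-0.5,0,0],
    [-0.5,0,0],
    [-0.5,0,0],
    [-0.5,0,0],
    [-0.5,-0.5,0],
    [-0.5,0,0],
    [-0.5,0,0],
    [-0.5,0,0],
    [-0.5,0,0],
    [-0.5,-0.5,0]
  ],
  "spin": [-0.4,-0.4,-0.4,-0.4,-0.4,-0.4,-0.4,-0.4,-0.4,-0.4]
}}

```text
time_s: 17.5
tcp_pos: [0.473, -0.1556, 0.0924]
tcp_rot: [[-0.742, 0.671, 0.0], [0.671, 0.742, -0.0], [-0.0, 0.0, -1.0]]
wrist_force: [-0.5, -0.3, 0.2]
grip_width: -0.0001
finger_force: 0.0
```

```bash
python3 -c "
from arc import *
rep()"
```

```text
t 17.5 phi 228.0 j 1.324 rad 84.8 push 0.15 side -0.51 fz 0.19 z 0.0924 tq [ 0.04 -0.02 -0.1 ] q7 56.4
```

>>> {"method": "carry_out", "body": {
  "hand": [-1,-1,-1,-1,-1,-1,-1,-1,-1,-1],
  "delta_pos": [
    [-0.5,0,0],
    [-0.5,0,0],
    [-0.5,0,0],
    [-0.5,0,0],
    [-0.5,0,0],
    [-0.5,0,0],
    [0,0,0],
    [0,0,0],
    [0,0,0],
    [0,0,0]
  ],
  "spin": [-0.4,-0.4,-0.4,-0.4,-0.4,-0.4,0,0,0,0]
}}

```text
time_s: 18.5
tcp_pos: [0.475, -0.1575, 0.0923]
tcp_rot: [[-0.769, 0.639, -0.0], [0.639, 0.769, -0.0], [0.0, -0.0, -1.0]]
wrist_force: [-0.5, 0.4, 1.0]
grip_width: -0.0
finger_force: 0.0
```

>>> {"method": "carry_out", "body": {
  "hand": [-1,-1,-1,-1,-1,-1,-1,-1,-1,-1],
  "delta_pos": [
    [5,0,0],
    [10,0,0],
    [10,0,0],
    [5,0,-20],
    [0,0,-40],
    [0,0,-40],
    [0,-20,-40],
    [0,-40,0],
    [0,-40,0],
    [0,-40,0]
  ],
  "spin": [0,0,0,0,0,0,0,0,0,0]
}}

```text
time_s: 19.5
tcp_pos: [0.361, -0.2462, 0.2327]
tcp_rot: [[-0.769, 0.639, 0.001], [0.639, 0.769, -0.001], [-0.001, -0.0, -1.0]]
wrist_force: [0.4, -0.9, -0.5]
grip_width: -0.0001
finger_force: 0.0
```

```bash
python3 -c "
from arc import *
rep();snap('top','t6');snap('scene','s6');print(r.read_state()['tcp_pos'])
a=np.radians(-14.75)
# darkness along predicted grip location vs joint, top and scene cams (true stand axis there ~ (.5425,-.107))
for f in('t6','s6'):
  g=cv2.GaussianBlur(cv2.imread('pics/'+f+'.png',0),(3,3),0); o=[]
  for jj in np.arange(0,2.3,.1):
    p=2.912+jj+a; v=[]
    for z in(.095,.108):
      u,w=proj(f,[.5425+.085*np.cos(p),-.107+.085*np.sin(p),z]).round().astype(int); v.append(int(g[w,u]) if 0<=w<400 and 0<=u<640 else -1)
    o.append((round(float(jj),1),*v))
  print(f,o)
# foot arm: bright/dark around ledge -> compare column
"
```

```text
t 19.5 phi 222.3 j 1.225 rad 227.4 push -0.9 side -0.48 fz -0.45 z 0.2327 tq [ 0.   -0.02 -0.06] q7 80.6
[ 0.35852463 -0.24923027  0.23220659]
t6 [(0.0, 133, 133), (0.1, 136, 136), (0.2, 134, 134), (0.3, 132, 132), (0.4, 133, 131), (0.5, 132, 132), (0.6, 132, 132), (0.7, 132, 129), (0.8, 110, 110), (0.9, 132, 132), (1.0, 132, 129), (1.1, 131, 131), (1.2, 108, 108), (1.3, 11, 11), (1.4, 32, 40), (1.5, 37, 37), (1.6, 130, 130), (1.7, 131, 132), (1.8, 141, 141), (1.9, 146, 146), (2.0, 147, 147), (2.1, 147, 148), (2.2, 152, 149)]
s6 [(0.0, 145, 150), (0.1, 145, 153), (0.2, 146, 153), (0.3, 147, 153), (0.4, 147, 151), (0.5, 148, 151), (0.6, 150, 152), (0.7, 148, 148), (0.8, 144, 97), (0.9, 110, 88), (1.0, 85, 86), (1.1, 80, 85), (1.2, 82, 85), (1.3, 62, 80), (1.4, 34, 41), (1.5, 31, 35), (1.6, 35, 42), (1.7, 57, 68), (1.8, 70, 76), (1.9, 75, 82), (2.0, 83, 82), (2.1, 95, 82), (2.2, 136, 85)]
```

```bash
python3 -c "
from arc import *
def blob(f,ctr):
  g=cv2.imread('pics/'+f+'.png',0); u,v=ctr.astype(int); w=g[v-22:v+22,u-12:u+12]; return w
a=np.radians(-14.75)
for f,jj in(('sc0',.245),('s6',1.42)):
  p=2.912+jj+a; G=np.array([.5425+.085*np.cos(p),-.107+.085*np.sin(p)])
  for z in(.108,.112,.119): print(f,z,proj(f,[*G,z]).round(1))
  u,v=proj(f,[*G,.112]).round().astype(int); g=cv2.imread('pics/'+f+'.png',0)
  print(g[v-9:v+12,u-6:u+8])
"
```

```text
sc0 0.108 [280.7 172.7]
sc0 0.112 [280.6 171.8]
sc0 0.119 [280.5 170.1]
[[147 150 149 150 149 151 152 150 149 150 149 147 149 147]
 [148 148 147 145 144 144 146 145 143 146 146 144 143 144]
 [145 144 144 146 148 146 145 146 144 148 145 146 145 148]
 [146 147 149 145 147 143 146 148 146 142 143 143 141 140]
 [144 143 144 141 144 142 142 140 142 139 140 144 138 141]
 [141 146 144 143 143 145 142 143 140 143 141 142 142 143]
 [143 144 148 144 144 144 142 142 143 140 145 140 145 141]
 [142 145 146 133 122 138 147 145 145 142 141 142 147 146]
 [142 147 122  79  65  76 107 139 151 148 150 150 154 149]
 [150 121  69  33  31  32  53 122 153 149 151 152 151 151]
 [153 114  37  30  39  36  26 122 160 155 153 152 154 152]
 [157 118  36  35  32  34  29 122 156 154 150 153 151 151]
 [154 114  39  29  29  29  27  93 141 150 147 146 146 148]
 [154 119  55  29  35  34  24  82 133 148 143 144 144 144]
 [146 121  56  27  33  35  31  88 135 148 144 148 144 147]
 [147 120  55  29  34  33  24  84 134 145 141 139 142 138]
 [141 116  53  30  34  33  30  67 122 141 138 139 142 143]
 [141 115  54  32  31  35
[... 820 characters left out ...]
9  78  73  60  48  56  62  75  81  82  79  81  80]
 [ 81  82  71  50  34  37  35  39  68  87  85  84  82  79]
 [ 86  84  69  31  36  34  38  33  66  88  83  84  77 106]
 [ 83  81  63  30  38  33  29  27  57  80  83  78 114 144]
 [ 82  86  63  31  36  38  29  28  50  78  82  79 121 147]
 [ 82  83  68  39  36  32  27  32  45  73  80 109 141 147]
 [ 85  86  71  45  33  29  28  31  43  67 113 144 153 147]
 [ 90  88  74  44  33  31  34  31  36  71 130 160 160 158]
 [ 89  96  80  53  28  31  34  32  32 111 151 153 151 152]
 [ 87  91  86  61  25  33  30  28  25 117 151 146 141 140]
 [ 84  85  86  61  31  35  35  34  25  79 128 145 142 139]
 [ 80  85  77  52  29  26  31  29  30  44 118 146 145 145]]
```

```bash
python3 -c "
from plant import r
print(r.close_job())"
```

```text
the job is handed in; nothing more can be done
None
```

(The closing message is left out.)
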